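Make up two laboratory kits from the stock on the bench

TASK

Make up the two kits. In the grey tray with the long narrow bay, lay the white slide box flat in the long bay and stand the small blue-capped bottle in the square bay; in the other grey tray, stand the brown bottle in the large bay and the smaller of the two long-necked flasks in the small bay. The slide box sits under the lip of its metal holder, so draw it forward until it is clear of the lip before lifting it; leave the large flask and the white plastic bottle standing where they are.

Things in the scene. Friction and masses are not known exactly. Their poses are not given: they have to be found in the camera images.
- slide_tray: Fixed shallow grey tray, 74 (x) by 178 (y) mm, with the long narrow bay. Origin: centre of its underside; y along its length, z up. Dark floor 3 mm thick, rims and divider 10 mm high. Long bay: 54 (x) by 100 (y) mm, centred at y = +35 mm. Square bay: 66 by 66 mm, centred at y = -52 mm.
- vessel_tray: Fixed shallow grey tray, 90 (x) by 158 (y) mm, with two square bays of different size. Origin: centre of its underside; y along its length, z up. Dark floor 3 mm thick, rims and divider 10 mm high. Large bay: 82 by 82 mm, centred at y = +34 mm. Small bay: 64 by 64 mm, centred at y = -43 mm.
- box_holder: Fixed grey metal holder, 104 (x) by 62 (y) by 38 mm, for the slide box. Origin: centre of its underside; its open front faces its -x (roughly towards the robot). The box lies in a straight channel on a 6 mm base between side guides that reach 12 mm above the bench; a lip 38 mm high covers the channel from x = +4 mm to the closed back at x = +44 mm, so the box comes out only along -x.
- slide_box: Loose white flat plastic box for microscope slides, 84 (x) by 34 (y) by 24 mm, 0.05 to 0.1 kg. Origin: centre of its underside; x along its length. It starts in the holder, its axes along the holder's, with its rear 38 mm or so under the lip; the front half lies open and can be gripped by its long sides above the guides (12 mm above the bench; the box reaches 30 mm). Drawn 45 mm along the holder's -x it is clear of the lip.
- small_bottle: Small clear bottle with a wide blue cap, 44 mm in diameter, 77 mm tall, up to 0.13 kg, standing on the bench. Origin: centre of its underside, z up; its yaw means nothing.
- brown_bottle: Brown bottle with a pale blue cap, 60 mm in diameter up to about 110 mm high, 162 mm tall, up to 0.4 kg, standing on the bench. Origin: centre of its underside, z up.
- small_flask: The smaller long-necked round glass flask: bulb 41 mm in diameter up to 50 mm high, neck 16 mm in diameter from there up, 168 mm tall with a stopper 18 mm wide from 142 mm up, up to 0.12 kg, standing on the bench. Origin: centre of its underside, z up.
- large_flask: The larger long-necked round glass flask, bulb 66 mm in diameter, 215 mm tall, standing loose among the stock; not wanted. Origin: centre of its underside.
- white_bottle: White plastic bottle with a white screw cap, 67 mm in diameter, 157 mm tall, standing loose among the stock; not wanted. Origin: centre of its underside.
There are look-alikes about, which are no part of the job. Of the things shaped like the slide_box, the white one is meant.

How it is judged:
At the end, for the whole second after the job is handed in: Slide box flat on the long bay's floor (within 13 mm of its centre each way); small bottle, brown bottle and small flask upright on the floors of their own bays (within 14 mm of centre, tilt under 0.12 rad), all at rest; large flask and white bottle upright within 40 mm of their starts (x of slide_box in the frame of slide_tray between -0.013 and 0.013 m and y of slide_box in the frame of slide_tray between 0.022 and 0.048 m and z of each of slide_box, small_bottle in the frame of slide_tray below 0.006 m and angle between each of slide_box, small_bottle, brown_bottle, small_flask, large_flask, white_bottle's own z axis and vertical below 0.12 rad and linear speed of each of slide_box, small_bottle, brown_bottle, small_flask below 0.02 m/s and x of small_bottle in the frame of slide_tray between -0.014 and 0.014 m and y of small_bottle in the frame of slide_tray between -0.066 and -0.038 m and x of brown_bottle in the frame of vessel_tray between -0.014 and 0.014 m and y of brown_bottle in the frame of vessel_tray between 0.02 and 0.048 m and z of each of brown_bottle, small_flask in the frame of vessel_tray below 0.006 m and x of small_flask in the frame of vessel_tray between -0.014 and 0.014 m and y of small_flask in the frame of vessel_tray between -0.057 and -0.029 m and distance of each of large_flask, white_bottle from where it was at the start of the episode below 0.04 m); the robot touches nothing.
It fails at once if the large flask or the white bottle is pushed away or knocked over (distance of any of large_flask, white_bottle from where it was at the start of the episode above 0.04 m).
It also fails if it takes over 106 s, if anything falls off the work surface, if the arm or the gripper's body presses on something with over 40 N, if the wrist force passes 120 N, or if a joint passes its speed limit or range.

ROBOT

A 7-joint arm with a two-finger parallel gripper is mounted at the origin on a cart in front of the work surface, level with it; the furniture and walls round the work are solid. World frame = base frame: x ahead of the robot, y to its left, z up, the work surface at z = 0. Lengths are in m, angles in rad, forces in N, time in s.
With the tool pointing down it reaches from about 0.4 to 0.875 m from the base axis. Payload 19.3 kg.
Tool frame: the origin (TCP) lies on the centre line of the jaws, within the pads' length; the fingertips stand 19 mm ahead of it and the grasp point (between the pads) is the TCP (bot.nose_length is the distance from the TCP to the fingertips, in m); y points along the fingers, z is the direction in which the jaws open and shut, and the axes are right-handed (so a half turn about y gives the same grasp; the last joint's range is limited). The gripper opens to 85 mm and grips with 20 to 120 N. Pads are 22 mm wide; open, the fingers measure 114 mm over their backs; the gripper's body (76 mm by 85 mm) begins 54 mm behind the grasp point. The pads swing forward as they close: fully open they stand 13 mm farther back than shut.
Start: joints at [-1.329, 0.521, -0.036, 1.599, 0.021, 1.021, -0.113], TCP at [0.192, 0.595, 0.229] pointing down, gripper open.
Joint ranges: [-2.91, 2.91], [-0.3, 2.13], [-1.5, 1.42], [0.17, 2.43], [-1.26, 4.41], [0.16, 1.93], [-2.52, 2.52]. Speed limits (rad/s): [1.89, 1.89, 2.39, 2.39, 3.01, 3.01, 3.01].

INTERFACE

Orientations are given as [roll, pitch, yaw] about the fixed x, y, z axes, in that order (R = Rz(yaw) Ry(pitch) Rx(roll)).
In Python, from workcell import observe, cams, workorder, bot gives the robot as it stands. The module is installed in compiled form; this text tells all that it offers.
- The arm moves only by the tool apply_moves, never from a script. Its arguments are lists of equal length, an entry for each row: "jaw": the opening, from -1 (shut) to 1 (fully open), so that 0 is half open; "translation": the shift along the world's x, y, z in m, a list of three; "angular": the turn, a rotation vector about the world's x, y, z in degrees, a list of three. In form: {"jaw": [jaw, ...], "translation": [[x, y, z], ...], "angular": [[ax, ay, az], ...]}. A call has 1 to 5 rows; each row is the pose to reach, as a shift and turn from the pose commanded when the call began; what a row does not reach only later rows make up. A row lasts 1/10 s, in which the tool goes at most 50 mm and 8.59 degrees, less where a joint would pass 70% of its speed; a pose out of reach is approached as far as the arm can. A call with a gripper value outside its range is refused whole. The fingers move at their own pace and stop on an object; "newtons" is the grip in N (left out, the last holds). Time passes only in rows, so rows that repeat a pose let the fingers close. It gives the time, the measured TCP pose, the force and the opening at its end, in the units of the state.
- observe(): the state, without advancing time (a new reading comes with each control period).
- cams.grab_frame(name): name is "scene" or "top"; returns a dict with "pixels" (480x640x3 uint8, red, green, blue), "mtx" (3x3 intrinsics, pixels), "R" (3x3) and "t" (3): a world point X has camera coordinates R X + t. Camera axes: x right, y down, z forward; pixel columns grow to the right and rows downward; lengths in m; the calibration is good to about 2 mm. A picture is of the moment at which its call begins. There is no depth.
- workorder.job_done(): hands the job in, once; it reports no verdict.
The state is a dict: "clock": time; "qpos": joint angles; "qd": joint speeds; "joint_efforts": joint torques, N m; "position": TCP position; "tool_rot": TCP orientation; "force": force on the tool from outside, world axes, zero at the start; "moment": the same for the moment, N m; "grip_width": finger opening in m.
Only numpy, scipy, OpenCV 4.12 (cv2) and the standard library are available. Lean on these libraries where they do the work, as an engineer would, in place of code of your own. Each camera call takes 0.05 s, during which the arm holds its last target. There are 200 camera calls.

## Working session

There is one attempt and no reset: what is moved stays moved. The work goes in short steps, Python scripts to look and compute and a tool call to move; the robot and the scene stay as the last step left them, time stands still between calls to the robot, and variables do not carry over. Pictures are saved under pics/ and viewed, about 12 in all and at most 16, crops included, and the job is handed in when it is done.

Besides the shell and the picture viewer there is one more tool, called after "Call:" as a command line: name --argument value ..., lists and objects as JSON in quotes. apply_moves: Moves the arm, as the interface text tells. Its arguments: {"type":"object","properties":{"jaw":{"type":"array"},"translation":{"type":"array"},"angular":{"type":"array"},"newtons":{"type":"number"}},"required":["jaw","translation","angular"]}

```bash
mkdir -p pics
cat > h.py <<'E'
import numpy as np, cv2
from workcell import observe, cams, workorder, bot
def grab(n,save=None):
    f=cams.grab_frame(n)
    if save: cv2.imwrite(f'pics/{save}.png',f['pixels'][:,:,::-1])
    return f
def ray(f,u,v,z):
    d=np.linalg.inv(f['mtx'])@[u,v,1]; R=np.array(f['R']);c=-R.T@f['t']; d=R.T@d
    return (c+d*(z-c[2])/d[2]).round(4)
def proj(f,X):
    p=np.array(f['mtx'])@(np.array(f['R'])@X+f['t']); return (p[:2]/p[2]).round(1)
def crop(f,u0,v0,u1,v1,k,save):
    cv2.imwrite(f'pics/{save}.png',cv2.resize(f['pixels'][v0:v1,u0:u1,::-1],None,fx=k,fy=k,interpolation=cv2.INTER_CUBIC))
E
python3 - <<'E'
from h import *
for n in('scene','top'):
    f=grab(n,n+'0'); print(n,-np.array(f['R']).T@f['t'],f['mtx'],f['R'])
print(observe())
E
```

```text
scene [-0.10200914  0.64445435  0.45917884] [[517.35828068   0.         327.51382772]
 [  0.         517.35828068 241.8700001 ]
 [  0.           0.           1.        ]] [[-0.62317593 -0.78167156 -0.02532436]
 [-0.31862643  0.28332537 -0.90454626]
 [ 0.71423312 -0.55562245 -0.42562277]]
top [0.51670099 0.12532128 1.00451104] [[529.11999507   0.         326.87368466]
 [  0.         529.11999507 240.24004099]
 [  0.           0.           1.        ]] [[-0.02480058 -0.99955581  0.01652612]
 [-0.99541587  0.02316366 -0.09279382]
 [ 0.09236979 -0.0187517  -0.99554819]]
{'clock': 0.1, 'qpos': array([-1.32921477,  0.5219464 , -0.03633095,  1.59992763,  0.02121176,
        1.02110144, -0.11279206]), 'qd': array([ 0.00079669, -0.00334712, -0.00064404,  0.00022407,  0.00065695,
       -0.00268195, -0.00014747]), 'joint_efforts': array([ 2.78830361e-03, -9.28478909e+01,  1.98338427e+00, -3.70523322e+01,
        1.80631271e-02,  5.51859965e-03, -7.74231717e-05]), 'position': array([0.19166447, 0.59457793, 0.22829661]), 'tool_rot': array([-1.57179077e+00, -7.74555470e-05, -3.11775778e-01]), 'force': array([ 0.27150194, -1.22689024,  0.60289229]), 'moment': array([ 0.04111013, -0.04009193, -0.0116636 ]), 'grip_width': 0.08509951036789178}
```

View pics/scene0.png

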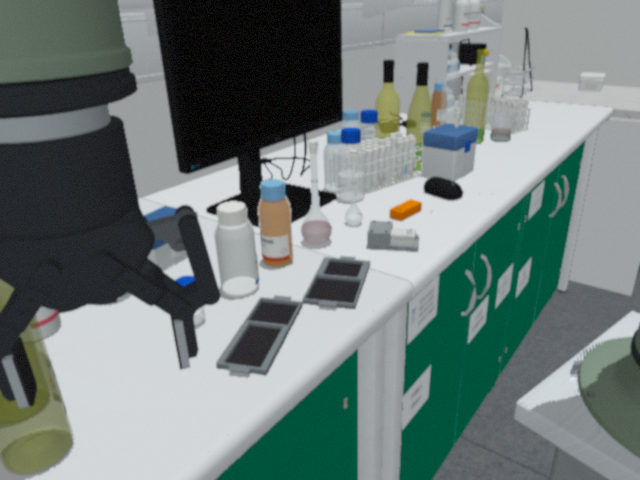

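View pics/top0.png

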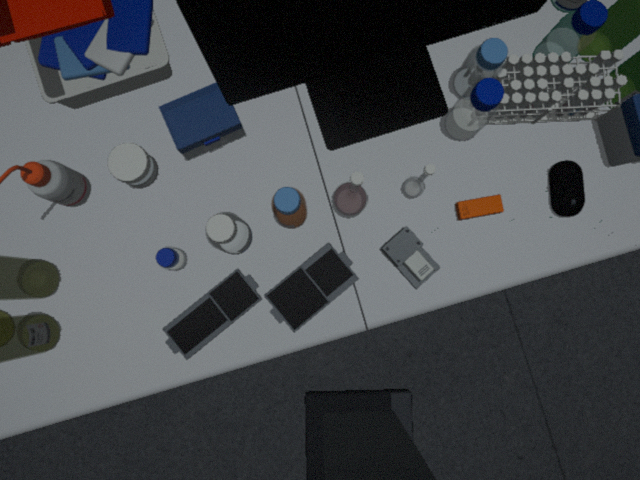

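Run:
```python
from h import *
f=grab('top')
crop(f,150,170,310,365,3,'c1')
crop(f,255,155,455,335,4,'c2')
```

```text
(no output)
```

View pics/c1.png

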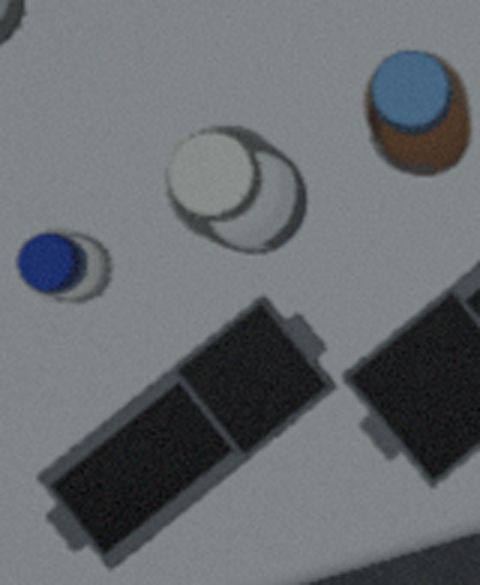

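View pics/c2.png

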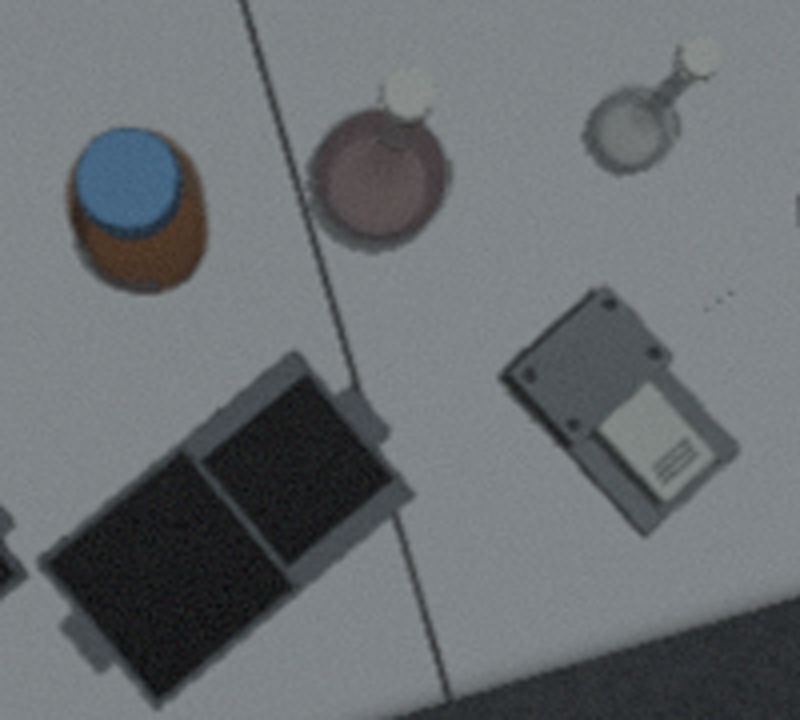

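```bash
cat >> h.py <<'E'
A=lambda p:(150+p[0]/3-.33,170+p[1]/3-.33)
B=lambda p:(255+p[0]/4-.38,155+p[1]/4-.38)
E
python3 - <<'E'
from h import *
f=grab('top')
def m(n,T,ps,z):
    P=np.array([ray(f,*T(p),z) for p in ps]); print(n,P[:,:2].tolist(),'mean',P.mean(0)[:2].round(4)); return P
def e(P): print('  edges',[(round(float(np.hypot(*d[:2])),4),round(float(np.degrees(np.arctan2(d[1],d[0]))),1)) for d in np.roll(P,-1,0)-P])
e(m('slidetray',A,[(263,297),(335,383),(110,567),(40,478)],.01))
e(m('longbayfl',A,[(55,487),(180,380),(232,450),(107,553)],.003))
e(m('vesseltray',B,[(40,562),(295,352),(412,495),(157,707)],.01))
m('smallb cap',A,[(50,262)],.077); m('white cap',A,[(212,176)],.157)
m('brown cap',B,[(130,180)],.162)
m('sf stopper',B,[(698,58)],.168); m('sf bulb',B,[(632,130)],.022)
m('lf stopper',B,[(410,95)],.215); m('lf bulb',B,[(380,180)],.033)
e(m('lip back',B,[(600,288),(505,375)],.038))
e(m('holder front',B,[(738,450),(650,533)],.012))
e(m('box top',B,[(716,455),(668,502),(596,428),(648,382)],.03))
E
```

```text
slidetray [[0.5594, 0.2756], [0.5049, 0.2315], [0.396, 0.3708], [0.4512, 0.4137]] mean [0.4779 0.3229]
  edges [(0.0701, -141.0), (0.1768, 128.0), (0.0699, 37.9), (0.1754, -51.9)]
longbayfl [[0.445, 0.4065], [0.5091, 0.3289], [0.4649, 0.2968], [0.4038, 0.3743]] mean [0.4557 0.3516]
  edges [(0.1007, -50.4), (0.0546, -144.0), (0.0987, 128.3), (0.0523, 38.0)]
vesseltray [[0.5088, 0.2253], [0.6044, 0.1039], [0.5358, 0.0507], [0.4406, 0.1721]] mean [0.5224 0.138 ]
  edges [(0.1545, -51.8), (0.0868, -142.2), (0.1543, 128.1), (0.0865, 38.0)]
smallb cap [[0.5799, 0.389]] mean [0.5799 0.389 ]
white cap [[0.6185, 0.2801]] mean [0.6185 0.2801]
brown cap [[0.662, 0.1718]] mean [0.662  0.1718]
sf stopper [[0.7057, -0.0582]] mean [ 0.7057 -0.0582]
sf bulb [[0.7048, -0.0575]] mean [ 0.7048 -0.0575]
lf stopper [[0.6831, 0.0622]] mean [0.6831 0.0622]
lf bulb [[0.6817, 0.0629]] mean [0.6817 0.0629]
lip back [[0.6283, -0.0368], [0.5891, 0.0084]] mean [ 0.6087 -0.0142]
  edges [(0.0598, 130.9), (0.0598, -49.1)]
holder front [[0.5531, -0.1033], [0.5152, -0.0602]] mean [ 0.5342 -0.0818]
  edges [(0.0574, 131.3), (0.0574, -48.7)]
box top [[0.5504, -0.0889], [0.5293, -0.0658], [0.5642, -0.0338], [0.5849, -0.0588]] mean [ 0.5572 -0.0618]
  edges [(0.0313, 132.4), (0.0473, 42.5), (0.0325, -50.4), (0.0458, -138.9)]
```

Candidates named in the top picture:
- **Small bottle:** the short blue cap at (168,259). The tall blue caps at (487,95) and (589,15) are too large.
- **Slide box:** the white box in the holder at (418,264). The other box, at (480,207), is orange.
- **Flasks:** the small one is at (413,187) with a 41 mm clear bulb. The large pink one is at (350,198).
- **Brown bottle:** (288,205).
- **White bottle:** (225,230).

The crops confirm all of these. The tray edges measure about 177 x 70 and 154 x 87 mm, and the flask's stopper and bulb positions agree, so the measurements are consistent.

First move: to the small bottle.

Call:
apply_moves --jaw '[0.5,0.5,0.5,0.5,0.5]' --translation '[[0.044,-0.023,0],[0.088,-0.046,0],[0.132,-0.07,0],[0.176,-0.093,0],[0.22,-0.116,0]]' --angular '[[0,0,0],[0,0,0],[0,0,0],[0,0,0],[0,0,0]]' --newtons 40

```text
clock: 0.7
position: [0.4133, 0.4776, 0.2288]
tool_rot: [-1.571, 0.0, -0.312]
force: [0.6, 1.4, 0.3]
grip_width: 0.064
```

Call:
apply_moves --jaw '[0.5,0.5,0.5,0.5,0.5]' --translation '[[0.044,-0.023,0],[0.088,-0.046,0],[0.132,-0.07,0],[0.168,-0.09,0],[0.168,-0.09,0]]' --angular '[[0,0,0],[0,0,0],[0,0,0],[0,0,0],[0,0,0]]'

```text
clock: 1.2
position: [0.5848, 0.3835, 0.228]
tool_rot: [-1.573, -0.002, -0.319]
force: [-0.2, 0.2, -0.2]
grip_width: 0.0643
```

Call:
apply_moves --jaw '[0.5,0.5,0.5,0.5,0.5]' --translation '[[0,0,-0.04],[0,0,-0.09],[0,0,-0.135],[0,0,-0.178],[0,0,-0.178]]' --angular '[[0,0,0],[0,0,0],[0,0,0],[0,0,0],[0,0,0]]'

```text
clock: 1.7
position: [0.5765, 0.387, 0.045]
tool_rot: [-1.578, 0.005, -0.311]
force: [-0.4, -0.2, 0.7]
grip_width: 0.0642
```

Call:
apply_moves --jaw '[-1,-1,-1,-1,-1]' --translation '[[0,0,0],[0,0,0],[0,0,0],[0,0,0],[0,0,0]]' --angular '[[0,0,0],[0,0,0],[0,0,0],[0,0,0],[0,0,0]]'

```text
clock: 2.2
position: [0.5808, 0.3896, 0.053]
tool_rot: [-1.568, -0.002, -0.312]
force: [-0.9, -0.3, 10.2]
grip_width: 0.043
```

Call:
apply_moves --jaw '[-1,-1,-1,-1,-1]' --translation '[[0,0,0],[0,0,0.01],[0,0,0.03],[0,0,0.05],[0,0,0.05]]' --angular '[[0,0,0],[0,0,0],[0,0,0],[0,0,0],[0,0,0]]'

```text
clock: 2.7
position: [0.5812, 0.3897, 0.1048]
tool_rot: [-1.567, -0.003, -0.312]
force: [0.3, -0.2, -0.5]
grip_width: 0.0426
```

Run:
```python
from h import *
f=grab('scene'); crop(f,100,150,400,390,2,'s1')
```

```text
(no output)
```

View pics/s1.png

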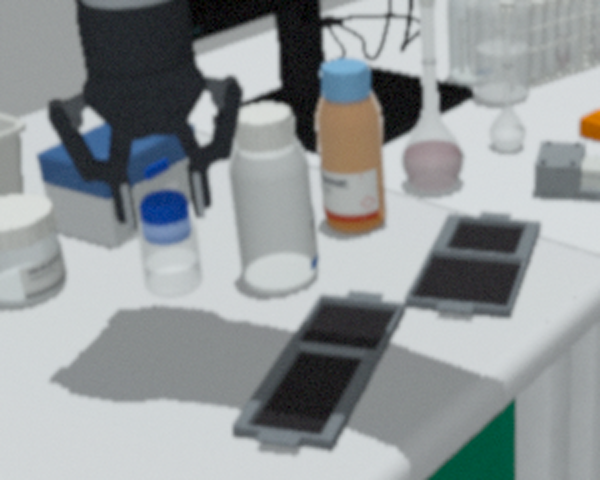

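Run:
```python
from h import *
f=grab('scene')
for X in [(.581,.39,.105),(.58,.389,.077),(.58,.389,0),(.581,.39,.13),(.581,.39,.055)]: print(X,(proj(f,np.array(X))-[100,150])*2)
print(observe()['grip_width'],observe()['force'])
```

```text
(0.581, 0.39, 0.105) [166.2 224.4]
(0.58, 0.389, 0.077) [173.2 257. ]
(0.58, 0.389, 0) [186.8 341.4]
(0.581, 0.39, 0.13) [161.2 194.6]
(0.581, 0.39, 0.055) [175.4 281.8]
0.04228071245470542 [-0.64946627 -0.70269627 -1.26364427]
```

Call:
apply_moves --jaw '[-1,-1,-1,-1,-1]' --translation '[[-0.02,-0.03,0],[-0.045,-0.068,0],[-0.065,-0.098,0],[-0.07,-0.107,0],[-0.07,-0.107,0]]' --angular '[[0,0,0],[0,0,0],[0,0,0],[0,0,0],[0,0,0]]'

```text
clock: 3.3
position: [0.5093, 0.2805, 0.1008]
tool_rot: [-1.572, 0.0, -0.313]
force: [-0.4, -0.2, -0.6]
grip_width: 0.0427
```

Call:
apply_moves --jaw '[-1,-1,-1,-1,-1]' --translation '[[0,0,-0.015],[0,0,-0.03],[0,0,-0.04],[0,0,-0.045],[0,0,-0.045]]' --angular '[[0,0,0],[0,0,0],[0,0,0],[0,0,0],[0,0,0]]'

```text
clock: 3.8
position: [0.5098, 0.283, 0.055]
tool_rot: [-1.57, 0.0, -0.311]
force: [-0.4, 0.0, -0.0]
grip_width: 0.0424
```

Call:
apply_moves --jaw '[-1,0.4,0.4,0.4,0.4]' --translation '[[0,0,0],[0,0,0],[0,0,0],[0,0,0.0],[0,0,0.01]]' --angular '[[0,0,0],[0,0,0],[0,0,0],[0,0,0],[0,0,0]]'

```text
clock: 4.3
position: [0.5092, 0.2815, 0.0652]
tool_rot: [-1.572, 0.001, -0.312]
force: [-0.8, -0.5, 0.2]
grip_width: 0.0599
```

Call:
apply_moves --jaw '[0.4,0.4,0.4,0.4,0.4]' --translation '[[0,0,0.03],[0,0,0.07],[0,0,0.12],[0,0,0.17],[0,0,0.18]]' --angular '[[0,0,0],[0,0,0],[0,0,0],[0,0,0],[0,0,0]]'

```text
clock: 4.8
position: [0.5115, 0.2827, 0.2523]
tool_rot: [-1.564, -0.005, -0.312]
force: [0.3, -0.5, -1.2]
grip_width: 0.0597
```

Call:
apply_moves --jaw '[0.4,0.4,0.4,0.4,0.4]' --translation '[[0.003,-0.023,0],[0.006,-0.046,0],[0.009,-0.069,0],[0.012,-0.092,0],[0.016,-0.115,0]]' --angular '[[0,0,-8],[0,0,-16],[0,0,-24],[0,0,-32],[0,0,-40.2]]'

```text
clock: 5.3
position: [0.5256, 0.1659, 0.2464]
tool_rot: [-1.57, 0.0, -1.019]
force: [-0.4, -0.3, 0.2]
grip_width: 0.0602
```

Call:
apply_moves --jaw '[0.4,0.4,0.4,0.4,0.4]' --translation '[[0.003,-0.023,0],[0.006,-0.046,0],[0.009,-0.069,0],[0.012,-0.092,0],[0.016,-0.115,0]]' --angular '[[0,0,-8],[0,0,-16],[0,0,-24],[0,0,-32],[0,0,-40.2]]'

```text
clock: 5.8
position: [0.5416, 0.0509, 0.2464]
tool_rot: [-1.571, 0.001, -1.721]
force: [0.2, 0.7, 0.3]
grip_width: 0.0596
```

Call:
apply_moves --jaw '[0.4,0.4,0.4,0.4,0.4]' --translation '[[0.003,-0.023,0],[0.006,-0.046,0],[0.009,-0.069,-0.02],[0.012,-0.092,-0.05],[0.015,-0.114,-0.08]]' --angular '[[0,0,-8],[0,0,-16],[0,0,-24],[0,0,-32],[0,0,-40.2]]'

```text
clock: 6.3
position: [0.557, -0.0629, 0.1657]
tool_rot: [-1.57, 0.002, -2.422]
force: [0.5, 0.1, 0.0]
grip_width: 0.0598
```

Call:
apply_moves --jaw '[0.4,0.4,0.4,0.4,0.4]' --translation '[[0,0,-0.03],[0,0,-0.06],[0,0,-0.09],[0,0,-0.105],[0,0,-0.105]]' --angular '[[0,0,0],[0,0,0],[0,0,0],[0,0,0],[0,0,0]]'

```text
clock: 6.8
position: [0.556, -0.0621, 0.0598]
tool_rot: [-1.573, -0.002, -2.417]
force: [-0.2, -0.7, 0.6]
grip_width: 0.06
```

Run:
```python
from h import *
f=grab('top'); crop(f,155,150,455,350,2.6,'c3')
g=grab('scene'); crop(g,340,190,460,280,4,'s3')
o=observe(); print(o['position'],o['tool_rot'],o['qpos'])
```

```text
[ 0.5572108  -0.06233713  0.06184211] [-1.57030615e+00  6.54357689e-04 -2.41693530e+00] [-0.28894174  0.70560138  0.42264845  1.91045113 -0.47298179  0.62379893
 -0.4117842 ]
```

View pics/c3.png

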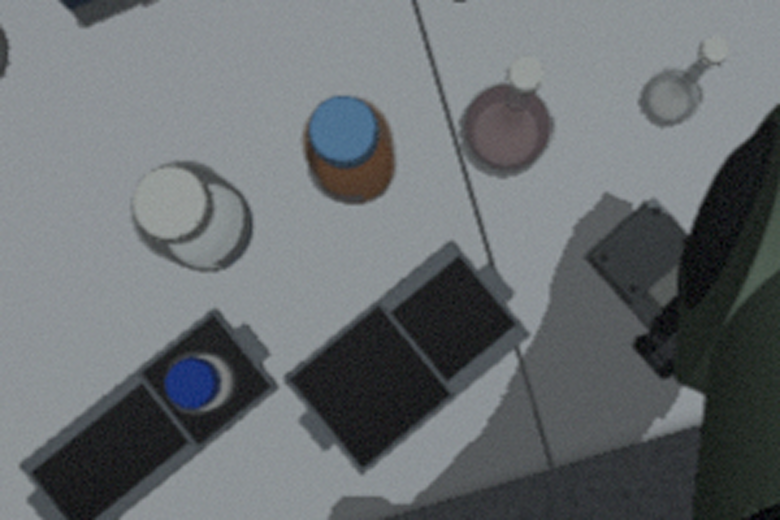

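View pics/s3.png

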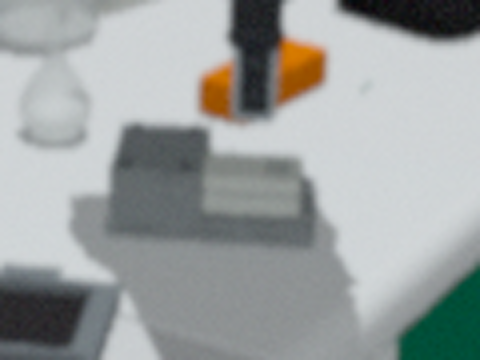

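The small bottle stands in the square bay, its cap at crop (190,383). The fingers straddle the box, with the near fingertip at scene crop (255,117). I'll check the tip height before going down.

Run:
```python
from h import *
f=grab('scene')
for z in(.035,.04,.045,.05): print(z,[((proj(f,np.array([.557-.663*d,-.062+.749*d,z]))-[340,190])*4).round(0) for d in(.03,.044)])
t=grab('top'); print(ray(t,155+190/2.6,150+383/2.6,.08))
```

```text
0.035 [array([249., 180.]), array([248., 191.])]
0.04 [array([250., 170.]), array([248., 182.])]
0.045 [array([250., 161.]), array([249., 173.])]
0.05 [array([250., 152.]), array([249., 163.])]
[0.5072 0.2815 0.08  ]
```

Run:
```python
from h import *
print(bot.nose_length)
f=grab('scene'); crop(f,320,110,480,270,4,'s4')
for d in(-.037,-.03,.03,.037): print(d,[(proj(f,np.array([.557-.663*d,-.062+.749*d,z]))-[320,110])*4 for z in (.04,.05,.06,.1)])
```

```text
0.019
-0.037 [array([335.2, 437.6]), array([336., 420.]), array([336.8, 402. ]), array([339.6, 328.4])]
-0.03 [array([334.8, 442.8]), array([335.6, 424.8]), array([336.4, 406.8]), array([339.2, 333.2])]
0.03 [array([329.6, 490.4]), array([330.4, 471.6]), array([331.2, 452.8]), array([334.4, 375.6])]
0.037 [array([329.2, 496. ]), array([330. , 477.2]), array([330.8, 458.4]), array([333.6, 381.2])]
```

View pics/s4.png

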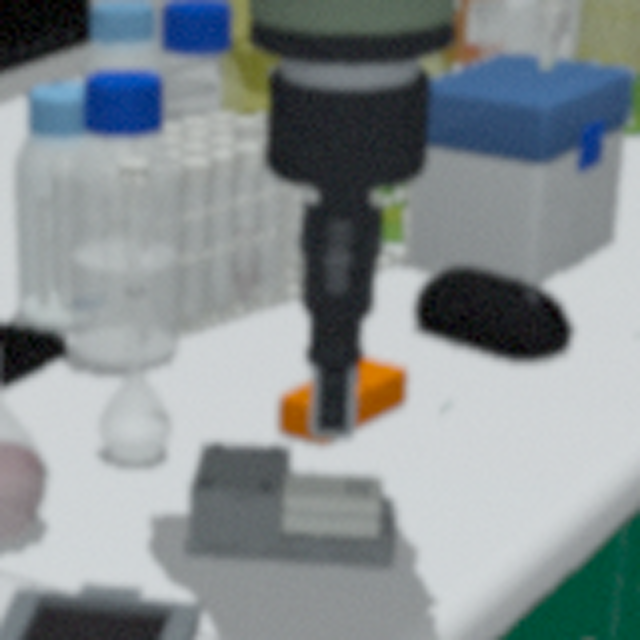

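Call:
apply_moves --jaw '[0.2,0.2,0.2,0.2,0.2]' --translation '[[0,0,-0.01],[0,0,-0.02],[0,0,-0.025],[0,0,-0.025],[0,0,-0.025]]' --angular '[[0,0,0],[0,0,0],[0,0,0],[0,0,0],[0,0,0]]'

```text
clock: 7.55
position: [0.5567, -0.0623, 0.0356]
tool_rot: [-1.571, -0.0, -2.417]
force: [0.0, 0.2, -0.4]
grip_width: 0.0513
```

Call:
apply_moves --jaw '[-1,-1,-1,-1,-1]' --translation '[[0,0,0],[0,0,0],[0,0,0],[0,0,0],[0,0,0]]' --angular '[[0,0,0],[0,0,0],[0,0,0],[0,0,0],[0,0,0]]' --newtons 30

```text
clock: 8.05
position: [0.5568, -0.0621, 0.0359]
tool_rot: [-1.571, 0.0, -2.417]
force: [0.5, -0.6, 0.6]
grip_width: -0.0001
```

Run:
```python
from h import *
f=grab('scene'); crop(f,360,150,460,260,5,'s5')
o=observe(); print(o['position'],o['grip_width'],o['force'])
```

```text
[ 0.55678018 -0.06211319  0.0358404 ] -0.000108970572006908 [-0.05778839  0.2114906  -0.07315686]
```

View pics/s5.png

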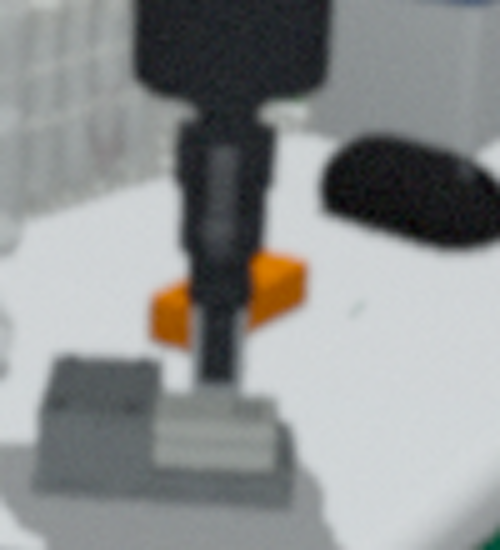

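The jaws shut above the box at a reported TCP z of 0.036. The tips therefore reach only about 5 mm ahead of the TCP, less than stated, so I'll open and go lower.

Call:
apply_moves --jaw '[0.3,0.3,0.3,0.3,0.3]' --translation '[[0,0,0.005],[0,0,0.005],[0,0,0.005],[0,0,0.005],[0,0,-0.003]]' --angular '[[0,0,0],[0,0,0],[0,0,0],[0,0,0],[0,0,0]]'

```text
clock: 8.6
position: [0.5573, -0.0622, 0.0332]
tool_rot: [-1.57, 0.001, -2.417]
force: [-0.2, 0.4, -0.7]
grip_width: 0.0557
```

Call:
apply_moves --jaw '[0.3,0.3,0.3,0.3,0.3]' --translation '[[0,0,-0.005],[0,0,-0.01],[0,0,-0.014],[0,0,-0.016],[0,0,-0.016]]' --angular '[[0,0,0],[0,0,0],[0,0,0],[0,0,0],[0,0,0]]'

```text
clock: 9.1
position: [0.5566, -0.0622, 0.0165]
tool_rot: [-1.571, -0.0, -2.417]
force: [0.0, 0.3, -0.1]
grip_width: 0.0553
```

Call:
apply_moves --jaw '[-1,-1,-1,-1,-1]' --translation '[[0,0,0],[0,0,0],[0,0,0],[0,0,0],[0,0,0]]' --angular '[[0,0,0],[0,0,0],[0,0,0],[0,0,0],[0,0,0]]' --newtons 40

```text
clock: 9.6
position: [0.557, -0.0622, 0.0171]
tool_rot: [-1.57, 0.0, -2.417]
force: [-1.4, -0.9, 5.9]
grip_width: 0.033
```

Call:
apply_moves --jaw '[-1,-1,-1,-1,-1]' --translation '[[-0.004,-0.0035,0],[-0.011,-0.0097,0],[-0.018,-0.016,0],[-0.026,-0.023,0],[-0.034,-0.03,0]]' --angular '[[0,0,0],[0,0,0],[0,0,0],[0,0,0],[0,0,0]]'

```text
clock: 10.1
position: [0.5225, -0.0925, 0.017]
tool_rot: [-1.57, 0.001, -2.417]
force: [3.2, 1.4, 3.8]
grip_width: 0.0328
```

Call:
apply_moves --jaw '[-1,-1,-1,-1,-1]' --translation '[[-0.004,-0.0035,0],[-0.007,-0.006,0],[-0.007,-0.006,0.003],[-0.007,-0.006,0.015],[-0.007,-0.006,0.03]]' --angular '[[0,0,0],[0,0,0],[0,0,0],[0,0,0],[0,0,0]]'

```text
clock: 10.6
position: [0.5153, -0.0981, 0.0472]
tool_rot: [-1.572, -0.001, -2.417]
force: [-0.2, -0.0, -0.2]
grip_width: 0.033
```

Run:
```python
from h import *
f=grab('scene'); crop(f,340,170,480,280,5,'s6')
o=observe(); print(o['position'],o['grip_width'],o['force'])
P=np.array([.5155,-.098]);u=np.array([.749,.663])
for z in(.036,.06): print(z,[((proj(f,np.array([*(P+u*d),z]))-[340,170])*5) for d in(-.023,.061)])
```

```text
[ 0.51641078 -0.09827296  0.04952231] 0.03273934085370694 [ 2.63545124 -0.96584722  3.70051152]
0.036 [array([512.5, 301. ]), array([300. , 291.5])]
0.06 [array([517. , 245.5]), array([302. , 236.5])]
```

View pics/s6.png

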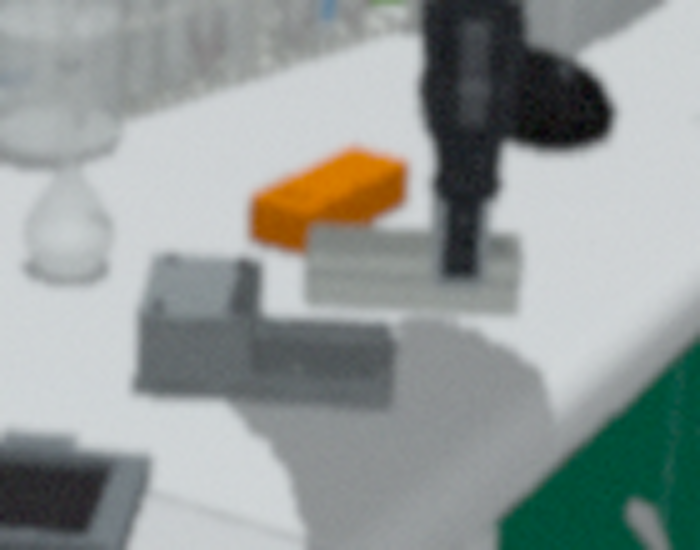

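Call:
apply_moves --jaw '[-1,-1,-1,-1,-1]' --translation '[[0,0,0.035],[0,0.015,0.07],[-0.004,0.05,0.1],[-0.01,0.09,0.11],[-0.016,0.135,0.11]]' --angular '[[0,0,0],[0,0,6],[0,0,13],[0,0,21],[0,0,29]]'

```text
clock: 11.15
position: [0.5002, 0.0379, 0.159]
tool_rot: [-1.568, 0.001, -1.906]
force: [1.0, 0.0, -1.3]
grip_width: 0.0329
```

Call:
apply_moves --jaw '[-1,-1,-1,-1,-1]' --translation '[[-0.003,0.03,0],[-0.006,0.06,0],[-0.01,0.09,0],[-0.013,0.12,0],[-0.016,0.15,0]]' --angular '[[0,0,6],[0,0,12],[0,0,18],[0,0,24],[0,0,30]]'

```text
clock: 11.65
position: [0.4833, 0.1881, 0.1573]
tool_rot: [-1.571, -0.0, -1.382]
force: [0.4, -0.7, -0.6]
grip_width: 0.0329
```

Call:
apply_moves --jaw '[-1,-1,-1,-1,-1]' --translation '[[-0.004,0.035,0],[-0.008,0.075,0],[-0.012,0.11,0],[-0.0157,0.149,0],[-0.0157,0.149,0]]' --angular '[[0,0,6],[0,0,13],[0,0,20],[0,0,27.5],[0,0,27.5]]'

```text
clock: 12.15
position: [0.4663, 0.3412, 0.157]
tool_rot: [-1.57, 0.002, -0.896]
force: [0.4, -0.2, -0.7]
grip_width: 0.0328
```

Call:
apply_moves --jaw '[-1,-1,-1,-1,-1]' --translation '[[0,0,-0.03],[0,0,-0.07],[0,0,-0.1],[0,0,-0.11],[0,0,-0.11]]' --angular '[[0,0,0],[0,0,0],[0,0,0],[0,0,0],[0,0,0]]'

```text
clock: 12.65
position: [0.4677, 0.3353, 0.0462]
tool_rot: [-1.573, -0.001, -0.907]
force: [0.4, -0.1, -0.0]
grip_width: 0.0327
```

Run:
```python
from h import *
f=grab('scene'); crop(f,170,220,390,385,3.5,'s7')
o=observe(); print(o['position'],o['tool_rot'],o['grip_width'],o['force'])
```

```text
[0.46827466 0.33580464 0.04744072] [-1.57095921e+00 -3.76371725e-04 -9.07184195e-01] 0.032844980478262384 [-0.19741002  0.01840218 -0.00697528]
```

View pics/s7.png

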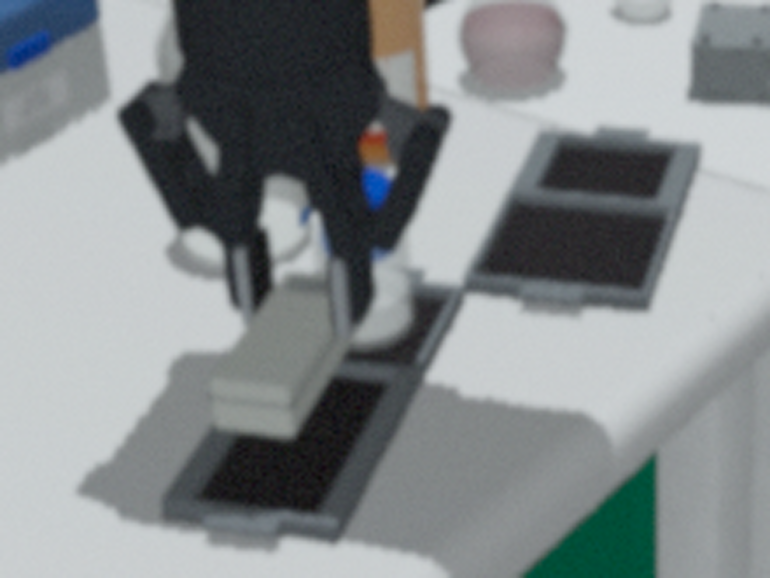

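The box hangs level over the long bay, its near end at crop (255,410). Lowering it now.

Call:
apply_moves --jaw '[-1,-1,-1,-1,-1]' --translation '[[0,0,-0.012],[0,0,-0.024],[0,0,-0.03],[0,0,-0.0325],[0,0,-0.0325]]' --angular '[[0,0,0],[0,0,0],[0,0,0],[0,0,0],[0,0,0]]'

```text
clock: 13.2
position: [0.468, 0.3358, 0.0143]
tool_rot: [-1.571, -0.0, -0.907]
force: [0.6, 0.1, -0.9]
grip_width: 0.0329
```

Call:
apply_moves --jaw '[0.0,0.0,0.0,0.0,0.0]' --translation '[[0,0,0],[0,0,0],[0,0,0],[0,0,0.005],[0,0,0.02]]' --angular '[[0,0,0],[0,0,0],[0,0,0],[0,0,0],[0,0,0]]'

```text
clock: 13.7
position: [0.4675, 0.3354, 0.0341]
tool_rot: [-1.573, -0.0, -0.907]
force: [-0.8, -0.4, -0.1]
grip_width: 0.0426
```

Call:
apply_moves --jaw '[0.0,0.0,0.0,0.0,0.0]' --translation '[[0,0,0.04],[0,0,0.09],[0,0,0.14],[0,0,0.19],[0,0,0.24]]' --angular '[[0,0,0],[0,0,0],[0,0,0],[0,0,0],[0,0,0]]'

```text
clock: 14.2
position: [0.4676, 0.3354, 0.278]
tool_rot: [-1.569, 0.0, -0.907]
force: [0.4, 0.8, -0.2]
grip_width: 0.0427
```

Call:
apply_moves --jaw '[0.0,0.0,0.0,0.0,0.0]' --translation '[[0.022,-0.037,0],[0.045,-0.075,0],[0.07,-0.116,0],[0.095,-0.158,0],[0.118,-0.196,0]]' --angular '[[0,0,0],[0,0,0],[0,0,0],[0,0,0],[0,0,0]]'

```text
clock: 14.7
position: [0.5867, 0.1375, 0.2759]
tool_rot: [-1.57, -0.0, -0.908]
force: [0.9, 0.1, -1.0]
grip_width: 0.0426
```

Call:
apply_moves --jaw '[0.0,0.0,0.0,0.0,0.0]' --translation '[[0.024,-0.04,0],[0.048,-0.08,0],[0.072,-0.12,0],[0.1,-0.165,0],[0.119,-0.198,0]]' --angular '[[0,0,0],[0,0,0],[0,0,0],[0,0,0],[0,0,0]]'

```text
clock: 15.2
position: [0.7057, -0.0609, 0.2758]
tool_rot: [-1.57, -0.001, -0.908]
force: [0.2, 1.2, 0.0]
grip_width: 0.0429
```

Call:
apply_moves --jaw '[0.0,0.0,0.0,0.0,0.0]' --translation '[[0,0,0],[0,0,-0.015],[0,0,-0.03],[0,0,-0.045],[0,0,-0.055]]' --angular '[[0,0,0],[0,0,0],[0,0,0],[0,0,0],[0,0,0]]'

```text
clock: 15.7
position: [0.7043, -0.0571, 0.2175]
tool_rot: [-1.572, 0.001, -0.906]
force: [-0.4, 0.2, -0.8]
grip_width: 0.0427
```

Run:
```python
from h import *
f=grab('top'); 
g=grab('scene')
a=cv2.resize(f['pixels'][170:370,150:350,::-1],None,fx=2.6,fy=2.6); b=cv2.resize(g['pixels'][90:250,300:410,::-1],(280,407))
c=np.zeros((520,800,3),np.uint8); c[:,:520]=a; c[:407,520:]=b
cv2.imwrite('pics/m8.png',c)
o=observe(); print(o['position'],o['tool_rot'],o['qpos'])
s=280/110
for X in [(.705,-.058,.168),(.705,-.058,.142),(.705,-.058,.0),tuple(o['position'])]: print(X,(proj(g,np.array(X))-[300,90])*s+[520,0])
```

```text
[ 0.70421043 -0.05748189  0.21745479] [-1.57277475  0.00170609 -0.90626303] [-0.12202751  0.67943279  0.20649195  1.37304216 -0.14461193  1.10643858
  0.76951311]
(0.705, -0.058, 0.168) [654.65454545 153.74545455]
(0.705, -0.058, 0.142) [654.90909091 184.29090909]
(0.705, -0.058, 0.0) [655.41818182 340.32727273]
(np.float64(0.7042104307026325), np.float64(-0.057481892435661056), np.float64(0.21745478768210597)) [654.65454545  94.43636364]
```

View pics/m8.png

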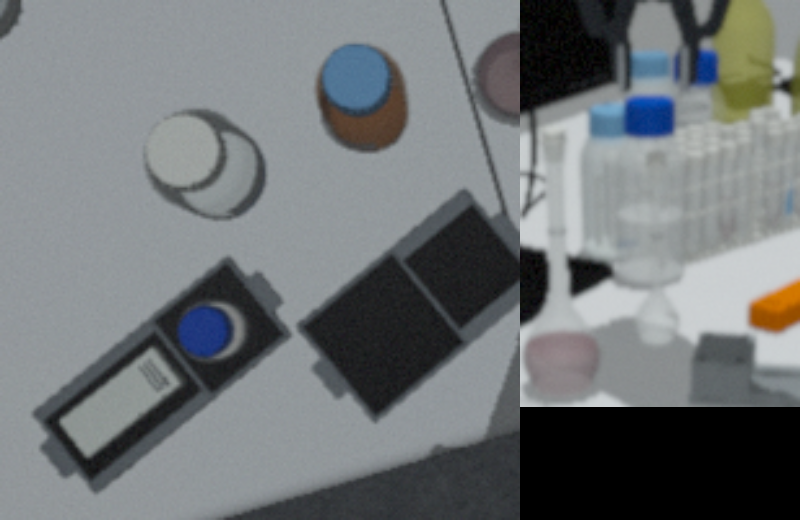

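The slide box lies in the long bay at crop (118,402), and the small bottle stands at (207,332). The gripper is centred over the small flask at about u=655, as predicted.

Call:
apply_moves --jaw '[0.0,0.0,0.0,0.0,0.0]' --translation '[[0,0,-0.02],[0,0,-0.045],[0,0,-0.065],[0,0,-0.079],[0,0,-0.079]]' --angular '[[0,0,0],[0,0,0],[0,0,0],[0,0,0],[0,0,0]]'

```text
clock: 16.3
position: [0.7044, -0.0579, 0.1388]
tool_rot: [-1.573, 0.001, -0.907]
force: [-0.6, -0.3, -0.6]
grip_width: 0.0426
```

Call:
apply_moves --jaw '[-1,-1,-1,-1,-1]' --translation '[[0,0,0],[0,0,0],[0,0,0],[0,0,0],[0,0,0]]' --angular '[[0,0,0],[0,0,0],[0,0,0],[0,0,0],[0,0,0]]' --newtons 40

```text
clock: 16.8
position: [0.7057, -0.0583, 0.1417]
tool_rot: [-1.569, -0.001, -0.907]
force: [-1.0, -0.7, 6.7]
grip_width: 0.0167
```

Call:
apply_moves --jaw '[-1,-1,-1,-1,-1]' --translation '[[0,0,0],[0,0,0.01],[0,0,0.03],[0,0,0.05],[0,0,0.05]]' --angular '[[0,0,0],[0,0,0],[0,0,0],[0,0,0],[0,0,0]]'

```text
clock: 17.3
position: [0.7064, -0.0583, 0.1941]
tool_rot: [-1.567, -0.003, -0.907]
force: [-0.7, 0.3, -1.0]
grip_width: 0.0167
```

Run:
```python
from h import *
g=grab('scene'); crop(g,300,90,410,250,3.5,'s9')
o=observe(); print(o['position'],o['grip_width'])
for X in [(.705,-.058,.05),(.705,-.058,.0)]: print(X,(proj(g,np.array(X))-[300,90])*3.5)
t=grab('top'); print(ray(t,150+118/2.6,170+402/2.6,.027), ray(t,150+207/2.6,170+332/2.6,.08))
```

```text
[ 0.70578392 -0.05819214  0.19230631] 0.01643810891543628
(0.705, -0.058, 0.05) [186.2  395.15]
(0.705, -0.058, 0.0) [186.2  467.95]
[0.4587 0.3502 0.027 ] [0.5065 0.2788 0.08  ]
```

View pics/s9.png

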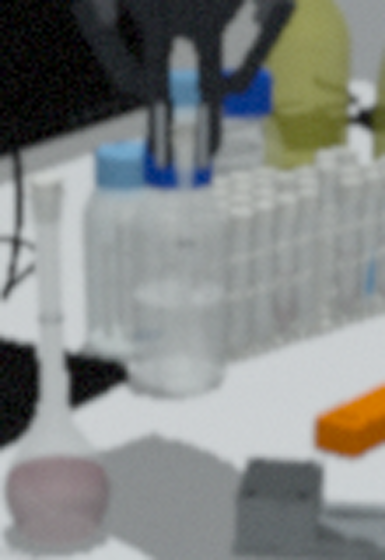

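Call:
apply_moves --jaw '[-1,-1,-1,-1,-1]' --translation '[[-0.015,0,0.012],[-0.045,0,0.024],[-0.08,0,0.03],[-0.115,0,0.03],[-0.145,0.01,0.03]]' --angular '[[0,0,0],[0,0,0],[0,0,0],[0,0,0],[0,0,0]]'

```text
clock: 17.9
position: [0.5579, -0.0492, 0.2199]
tool_rot: [-1.572, 0.0, -0.909]
force: [0.2, 0.0, -0.9]
grip_width: 0.0161
```

Call:
apply_moves --jaw '[-1,-1,-1,-1,-1]' --translation '[[-0.008,0.03,0],[-0.011,0.065,0],[-0.011,0.1,0],[-0.011,0.13,0],[-0.011,0.1525,0]]' --angular '[[0,0,0],[0,0,0],[0,0,0],[0,0,0],[0,0,0]]'

```text
clock: 18.4
position: [0.5484, 0.1065, 0.2198]
tool_rot: [-1.571, 0.001, -0.905]
force: [0.3, -0.3, -0.4]
grip_width: 0.0166
```

Call:
apply_moves --jaw '[-1,-1,-1,-1,-1]' --translation '[[0,0,0],[0,0,0],[0,0,-0.015],[0,0,-0.03],[0,0,-0.04]]' --angular '[[0,0,0],[0,0,0],[0,0,0],[0,0,0],[0,0,0]]'

```text
clock: 18.9
position: [0.5487, 0.103, 0.1793]
tool_rot: [-1.572, 0.0, -0.908]
force: [-0.2, 0.1, -0.1]
grip_width: 0.0164
```

Run:
```python
from h import *
g=grab('scene'); crop(g,260,140,400,320,3.3,'s10')
o=observe(); print(o['position'],o['grip_width'],o['tool_rot'])
for X in [(.549,.104,.0385),(.549,.104,.003)]: print(X,(proj(g,np.array(X))-[260,140])*3.3)
```

```text
[0.54822388 0.10310592 0.17810412] 0.016520011646342182 [-1.57336390e+00  6.17882348e-04 -9.08238625e-01]
(0.549, 0.104, 0.0385) [272.25 372.24]
(0.549, 0.104, 0.003) [273.24 429.  ]
```

View pics/s10.png

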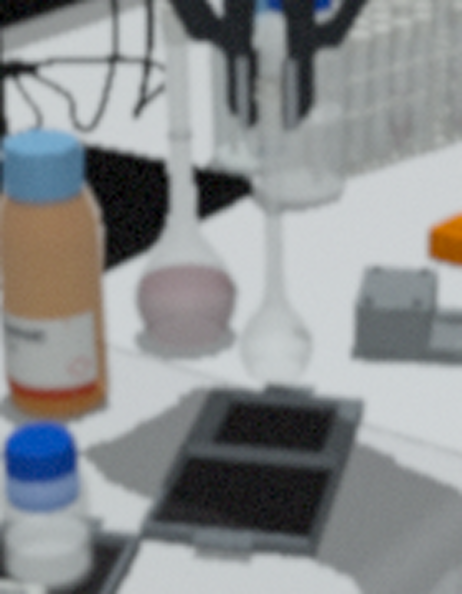

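The flask hangs upright over the small bay, its base at crop (275,383) as predicted. Lowering and releasing.

Call:
apply_moves --jaw '[-1,-1,-1,-1,-1]' --translation '[[0,0,-0.012],[0,0,-0.024],[0,0,-0.032],[0,0,-0.0355],[0,0,-0.0355]]' --angular '[[0,0,0],[0,0,0],[0,0,0],[0,0,0],[0,0,0]]'

```text
clock: 19.45
position: [0.5494, 0.1043, 0.1448]
tool_rot: [-1.57, -0.0, -0.907]
force: [0.1, 0.7, -0.8]
grip_width: 0.0166
```

Call:
apply_moves --jaw '[-0.2,-0.2,-0.2,-0.2,-0.2]' --translation '[[0,0,0],[0,0,0],[0,0,0],[0,0,0.005],[0,0,0.02]]' --angular '[[0,0,0],[0,0,0],[0,0,0],[0,0,0],[0,0,0]]'

```text
clock: 19.95
position: [0.5484, 0.1042, 0.1643]
tool_rot: [-1.573, 0.001, -0.907]
force: [-0.3, 0.7, 1.0]
grip_width: 0.034
```

Call:
apply_moves --jaw '[0.3,0.3,0.3,0.3,0.3]' --translation '[[0,0,0.03],[0,0,0.07],[0,0,0.1],[0,0,0.12],[0,0,0.12]]' --angular '[[0,0,0],[0,0,0],[0,0,0],[0,0,0],[0,0,0]]'

```text
clock: 20.45
position: [0.5501, 0.1045, 0.2879]
tool_rot: [-1.566, -0.002, -0.907]
force: [0.5, 0.2, -1.1]
grip_width: 0.0554
```

Call:
apply_moves --jaw '[0.4,0.4,0.4,0.4,0.4]' --translation '[[0.03,0.018,0],[0.065,0.039,0],[0.1,0.06,0],[0.113,0.068,0],[0.113,0.068,0]]' --angular '[[0,0,0],[0,0,0],[0,0,0],[0,0,0],[0,0,0]]'

```text
clock: 20.95
position: [0.6627, 0.1736, 0.2829]
tool_rot: [-1.572, 0.001, -0.906]
force: [-0.4, 0.4, -0.6]
grip_width: 0.0594
```

Call:
apply_moves --jaw '[0.4,0.4,0.4,0.4,0.4]' --translation '[[0,0,-0.035],[0,0,-0.075],[0,0,-0.115],[0,0,-0.145],[0,0,-0.152]]' --angular '[[0,0,0],[0,0,0],[0,0,0],[0,0,0],[0,0,0]]'

```text
clock: 21.45
position: [0.6597, 0.1714, 0.1294]
tool_rot: [-1.576, 0.002, -0.907]
force: [0.2, 0.3, -0.6]
grip_width: 0.0598
```

Call:
apply_moves --jaw '[-1,-1,-1,-1,-1]' --translation '[[0,0,0],[0,0,0],[0,0,0],[0,0,0],[0,0,0]]' --angular '[[0,0,0],[0,0,0],[0,0,0],[0,0,0],[0,0,0]]' --newtons 70

```text
clock: 21.95
position: [0.6625, 0.1725, 0.1339]
tool_rot: [-1.569, -0.0, -0.907]
force: [-1.1, -0.5, 5.0]
grip_width: 0.0404
```

Call:
apply_moves --jaw '[-1,-1,-1,-1,-1]' --translation '[[0,0,0],[0,0,0.01],[0,0,0.025],[0,0,0.04],[0,0,0.05]]' --angular '[[0,0,0],[0,0,0],[0,0,0],[0,0,0],[0,0,0]]'

```text
clock: 22.45
position: [0.6626, 0.1724, 0.1851]
tool_rot: [-1.569, -0.001, -0.907]
force: [-0.2, 0.3, -2.5]
grip_width: 0.04
```

Run:
```python
from h import *
g=grab('scene'); crop(g,190,110,390,320,2.8,'s11')
o=observe(); print(o['position'],o['grip_width'],o['tool_rot'],o['force'])
for X in [(.662,.172,.05),(.662,.172,0),(.549,.104,.003),(.549,.104,.171)]: print(X,(proj(g,np.array(X))-[190,110])*2.8)
```

```text
[0.66307    0.17259353 0.18627576] 0.03997647796962397 [-1.56760265e+00 -1.10844860e-03 -9.07093374e-01] [ 0.17133277  0.25727878 -0.6658011 ]
(0.662, 0.172, 0.05) [242.76 358.68]
(0.662, 0.172, 0) [247.52 424.2 ]
(0.549, 0.104, 0.003) [427.84 448.  ]
(0.549, 0.104, 0.171) [424.2  206.36]
```

View pics/s11.png

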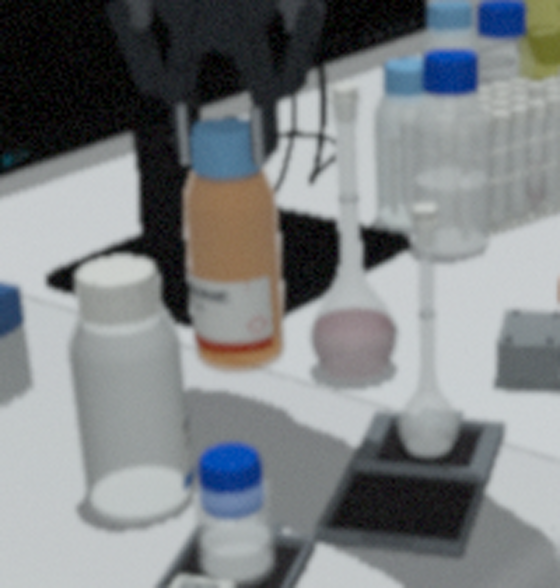

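Call:
apply_moves --jaw '[-1,-1,-1,-1,-1]' --translation '[[-0.012,0,0],[-0.035,-0.001,0],[-0.065,-0.003,0],[-0.095,-0.004,0],[-0.125,-0.006,0]]' --angular '[[0,0,0],[0,0,0],[0,0,0],[0,0,0],[0,0,0]]'

```text
clock: 23.0
position: [0.5358, 0.1663, 0.1829]
tool_rot: [-1.571, 0.0, -0.907]
force: [0.3, 0.4, -3.1]
grip_width: 0.0399
```

Call:
apply_moves --jaw '[-1,-1,-1,-1,-1]' --translation '[[-0.02,-0.001,0],[-0.032,-0.001,0],[-0.0355,-0.001,0],[-0.0355,-0.001,0],[-0.0355,-0.001,-0.01]]' --angular '[[0,0,0],[0,0,0],[0,0,0],[0,0,0],[0,0,0]]'

```text
clock: 23.5
position: [0.5031, 0.1657, 0.1734]
tool_rot: [-1.568, -0.001, -0.907]
force: [0.9, -0.3, -3.6]
grip_width: 0.0399
```

Call:
apply_moves --jaw '[-1,-1,-1,-1,-1]' --translation '[[0,0,-0.012],[0,0,-0.024],[0,0,-0.032],[0,0,-0.0355],[0,0,-0.0355]]' --angular '[[0,0,0],[0,0,0],[0,0,0],[0,0,0],[0,0,0]]'

```text
clock: 24.0
position: [0.5017, 0.1653, 0.137]
tool_rot: [-1.571, 0.0, -0.907]
force: [0.1, -0.8, -4.4]
grip_width: 0.04
```

Run:
```python
from h import *
g=grab('scene'); crop(g,190,110,390,320,2.8,'s12')
o=observe(); print(o['position'],o['grip_width'],o['tool_rot'],o['force'])
for X in [(.5015,.1648,.003),(.5015,.1648,.165)]: print(X,(proj(g,np.array(X))-[190,110])*2.8)
```

```text
[0.50168011 0.16528489 0.13706719] 0.04030137187770427 [-1.57094780e+00 -1.85236098e-05 -9.07155175e-01] [ 0.75519168 -0.56217588 -3.55045176]
(0.5015, 0.1648, 0.003) [401.8  506.52]
(0.5015, 0.1648, 0.165) [396.2  259.84]
```

View pics/s12.png

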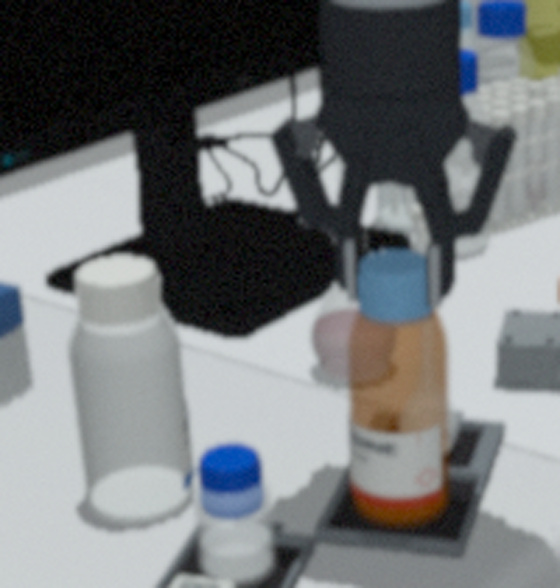

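The brown bottle is upright in the large bay, base centred at about (400,505) as predicted. It still hangs about a millimetre above the floor. Lowering the last bit, releasing and rising.

Call:
apply_moves --jaw '[-1,-1,0.3,0.3,0.3]' --translation '[[0,0,-0.001],[0,0,-0.001],[0,0,-0.001],[0,0,-0.001],[0,0,-0.001]]' --angular '[[0,0,0],[0,0,0],[0,0,0],[0,0,0],[0,0,0]]'

```text
clock: 24.55
position: [0.5016, 0.1654, 0.1363]
tool_rot: [-1.571, -0.0, -0.907]
force: [-0.1, -0.1, 0.6]
grip_width: 0.0557
```

Call:
apply_moves --jaw '[0.3,0.3,0.3,0.3,0.3]' --translation '[[0,0,0.01],[0,0,0.04],[0,0,0.08],[0,0,0.12],[0,0,0.16]]' --angular '[[0,0,0],[0,0,0],[0,0,0],[0,0,0],[0,0,0]]'

```text
clock: 25.05
position: [0.5013, 0.1651, 0.2988]
tool_rot: [-1.57, -0.0, -0.907]
force: [1.0, 1.1, -0.5]
grip_width: 0.0556
```

Call:
apply_moves --jaw '[0.3,0.3,0.3,0.3,0.3]' --translation '[[0,-0.05,0],[0,-0.1,0],[0,-0.15,0],[0,-0.2,0],[0,-0.25,0]]' --angular '[[0,0,0],[0,0,0],[0,0,0],[0,0,0],[0,0,0]]'

```text
clock: 25.55
position: [0.5011, -0.0866, 0.2973]
tool_rot: [-1.57, -0.0, -0.907]
force: [1.5, 0.6, 0.4]
grip_width: 0.0553
```

Run:
```python
from h import *
f=grab('top'); crop(f,150,160,450,360,2.66,'c13')
```

```text
(no output)
```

The picture limit is reached, so the final check is by image code: the cap and box centroids against the bays.

Run:
```python
from h import *
t=grab('top'); hsv=cv2.cvtColor(t['pixels'],cv2.COLOR_RGB2HSV)
th=np.radians(38);ex=np.array([np.cos(th),np.sin(th)]);ey=np.array([-ex[1],ex[0]])
S=np.array([.4779,.3229]);V=np.array([.5224,.138])
def chk(n,lo,hi,win,z,O):
    u0,v0,u1,v1=win; m=cv2.inRange(hsv[v0:v1,u0:u1],lo,hi)
    k,l,s,c=cv2.connectedComponentsWithStats(m); i=1+s[1:,4].argmax()
    p=ray(t,*(c[i]+[u0,v0]),z); d=p[:2]-O
    print(n,'px',(c[i]+[u0,v0]).round(1),'area',s[i,4],'world',p[:2],'tray mm',(1e3*np.array([d@ex,d@ey])).round(1))
chk('blue cap',(108,120,40),(130,255,255),(200,270,270,330),.079,S)
chk('box',(0,0,110),(180,60,255),(172,298,225,350),.027,S)
chk('brown cap',(95,80,60),(112,255,255),(255,200,370,320),.165,V)
chk('white cap',(0,0,125),(180,40,255),(203,210,243,247),.157,V)
for n,X in(('flask stopper',(.549,.104,.171)),('large stopper',(.683,.0622,.215))):
    u,v=proj(t,np.array(X)).astype(int); print(n,(u,v)); chk(n,(0,0,110),(180,60,255),(u-14,v-14,u+14,v+14),X[2],V)
print(observe()['force'],observe()['clock'])
```

```text
blue cap px [228.1 297. ] area 308 world [0.5078 0.2816] tray mm [ -1.9 -51. ]
box px [194.7 325. ] area 733 world [0.458  0.3514] tray mm [ 1.9 34.7]
brown cap px [292.2 298.7] area 566 world [0.5034 0.1665] tray mm [ 2.6 34.2]
white cap px [217.8 224.9] area 879 world [0.6241 0.284 ] tray mm [170.   52.4]
flask stopper (np.int64(331), np.int64(268))
flask stopper px [331.6 267.7] area 92 world [0.5504 0.1033] tray mm [  0.7 -44.6]
large stopper (np.int64(357), np.int64(178))
large stopper px [357.8 174.7] area 606 world [0.6888 0.0611] tray mm [  83.8 -163. ]
[-0.52320655  0.96121836  0.41876987] 25.65
```

All four items sit within 3 mm of their bay centres, and the stoppers and caps line up with their bases, so nothing is tilted. The last two figures for the white cap and large stopper include some bench background, but neither has moved. Handing in.

```bash
python3 -c "
from workcell import workorder; print(workorder.job_done())"
```

```text
the job is handed in; nothing more can be done
None
```

Both kits are made up and the job is handed in at about 26 s on the robot's clock. It reports no verdict, so these are my own last checks.

**Final positions, from the last top image (tray-frame x, y):**

| Item | Measured (mm) | Bay centre (mm) |
|---|---|---|
| Slide box | 1.9, 34.7 | 0, 35 |
| Small bottle | -1.9, -51.0 | 0, -52 |
| Brown bottle | 2.6, 34.2 | 0, 34 |
| Small flask | 0.7, -44.6 | 0, -43 |

- **Upright and clear:** the bottle and flask positions were taken at their caps or stopper. Those lie over the bay centres, which fits the items standing upright. The gripper is well clear of everything.
- **Large flask and white bottle:** both were still upright in their places in the later pictures. In the final check they read about 6 to 7 mm from their starts. I put that down to bench background caught in the image mask, not to movement.
- **Fingertip reach disagreed with the text:** the first close on the slide box shut above it. The fingertips reached only about 5 mm ahead of the TCP, not the stated 19 mm. I allowed for that in the later grasps.
- **No final picture viewed:** the last image was refused by the 16-picture limit, so the final check was by image code only.

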